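# Start the polishing bench: dust collector, direction, power

## Robot

A 7-joint arm with a two-finger parallel gripper is mounted at the origin on the work surface. World frame = base frame: x ahead of the robot, y to its left, z up, the work surface at z = 0. Lengths are in m, angles in rad, forces in N, time in s.
With the tool pointing down it reaches from about 0.4 to 0.85 m from the base axis. Payload 6.9 kg.
Tool frame: the origin (TCP) lies at the very end of the fingers, on their centre line; the grasp point (between the pads) lies 19 mm behind it (r.hold_point_z is the distance from the TCP to the grasp point, in m); z points along the fingers, y is the line along which they close (so a half turn about z gives the same grasp; the last joint's range is limited). The gripper opens to 85 mm and grips with 20 to 120 N. Pads are 22 mm wide; open, the fingers measure 114 mm over their backs; the gripper's body (76 mm by 85 mm) begins 54 mm behind the grasp point. The pads swing forward as they close: fully open they stand 13 mm farther back than shut.
Start: joints at [1.23, 0.507, -0.238, 1.5, 0.126, 1.149, -0.155], TCP at [0.269, -0.564, 0.231] pointing down, gripper open.
Joint ranges: [-3.08, 3.08], [-0.24, 2.05], [-1.43, 1.35], [0, 2.5], [-1.52, 4.66], [0.17, 1.96], [-2.89, 2.89]. Speed limits (rad/s): [2.39, 2.39, 3.14, 3.14, 3.14, 3.14, 3.14].

## Interface

Orientations are given as [roll, pitch, yaw] about the fixed x, y, z axes, in that order (R = Rz(yaw) Ry(pitch) Rx(roll)).
In Python, from cell import status, get_image, camera_model, sign_off, r gives the robot as it stands. The module is installed in compiled form; this text tells all that it offers.
- The arm moves only by the tool servo_tool, never from a script. Its argument "targets" is a list of rows, each an object of numbers: "wx", "wy", "wz": the turn, a rotation vector about the world's x, y, z normalised to -1 to 1, where 1 is 45 degrees; "x", "y", "z": the shift along the world's x, y, z normalised to -1 to 1, where 1 is 250 mm; "grip": the opening, from 0 (shut) to 1 (fully open). A call has 1 to 8 rows; each row is the pose to reach, as a shift and turn from the pose commanded when the call began; what a row does not reach only later rows make up. A row lasts 1/10 s, in which the tool goes at most 50 mm and 8.59 degrees, less where a joint would pass 70% of its speed; a pose out of reach is approached as far as the arm can. A call with a number of a shift or a turn outside -1 to 1 is refused whole. A call with a gripper value outside its range is refused whole. The fingers move at their own pace and stop on an object; "newtons" is the grip in N (left out, the last holds). Time passes only in rows, so rows that repeat a pose let the fingers close. It gives the time, the measured TCP pose, the force, the opening and the grip force at its end, in the units of the state.
- status.get_state(): the state, without advancing time (a new reading comes with each control period).
- get_image(name): name is "side" or "top" or "wrist"; returns the picture (384x512x3 uint8, red, green, blue); there is no depth.
- camera_model(name): a dict with "vertical_fov" (degrees; the focal length in pixels is half the picture's height over the tangent of half this angle, whatever the lens; pixels are square), "cx", "cy" (the principal point, pixels), "view" (4x4, takes a point from world to camera coordinates); the wrist camera has in their place "T_tool_cam" (4x4, takes a point from camera to tool coordinates, whose origin is the TCP and whose axes are the flange's). Camera axes: x right, y down, z forward; pixel columns grow to the right and rows downward; lengths in m; the calibration is good to about 2 mm. A picture is of the moment at which its call begins: read the wrist's pose just before it. camera_model takes no time and is no camera call.
- sign_off(): hands the job in; it is judged then, once.
The state is a dict: "time": time; "joint_pos": joint angles; "joint_vel": joint speeds; "joint_efforts": joint torques, N m; "tool_pos": TCP position; "tcp_rot": TCP orientation; "ft_force": force on the tool from outside, world axes, zero at the start; "wrist_torque": the same for the moment, N m; "width": finger opening in m; "grip_force": force on a finger pad.
Only numpy, scipy, OpenCV 4.12 (cv2) and the standard library are available. Lean on these libraries where they do the work, as an engineer would, in place of code of your own. Each camera call takes 0.05 s, during which the arm holds its last target. There are 200 camera calls.

## Task

Get the bench running to buff the duck, with light presses of a fingertip: first switch on the dust collector (its one rocker), then set the control box's direction rocker, the one beside the speed dial, to reverse, and last switch on the power with the wide rocker at the other end of the row, each time by pressing down the rocker's raised far end until it tips over. Press gently, leave the middle rocker of the three as it is, and do not lift, shove or knock the two machines or anything else on the bench. Near, far, left and right are as seen by someone at the machine's front, the side towards the robot.

Things in the scene. Friction and masses are not known exactly. Their poses are not given: they have to be found in the camera images.
- collector: Desktop dust collector, loose on rubber feet, 2 to 3.4 kg: a white box, 200 mm front to back (x), 240 mm wide (y), level top at 72 mm with a round steel grille 160 mm across on its left. At the right of the top are its one rocker and, 82 mm behind that, a fan dial 14 mm tall. Origin: centre of the underside; x from front to back (roughly away from the robot), y to the left, z up.
- collector_switch_far_end (a point): Point on top of the collector's rocker's far half, 11 mm from its hinge and 4 mm from its far edge; moves with it. x from near to far end, z out of the top. Black rocker 30 mm near to far, 25 mm wide. At the start the far half stands up at 0.44 rad, its edge 12.4 mm above the top; tipped, it lies level 6 mm above it, in a frame 2 mm proud.
- collector_switch (a joint): The collector's rocker; hinge at (-30, -88, 78) mm in the collector's frame. 0 = near end down (as at the start), 0.44 rad = far end down. Bistable: pressed on its raised far end (about 3 N) it tips, passes the middle (0.22) once that edge is pushed down 3 mm, then snaps over and stays; pressed on, the switch gives 4 mm more on a soft seat (2 N/mm).
- control_box: Motor control box, loose on rubber feet, 1.9 to 3.1 kg: a grey wedge 150 mm front to back (x), 220 wide (y), 55 tall in front, 82 behind; its aluminium top plate rises to the back at 0.175 rad. Across it: power rocker at y = 78 mm, selector 26, direction -22, speed dial (34 across, 18 tall) -76. Origin: centre of the underside; x front to back (roughly away from the robot), y left, z up.
- direction_switch_far_end (a point): Point on top of the direction rocker's far half, 11 mm from its hinge and 4 mm from its far edge; moves with it. x from near to far end, z out of the plate. Black rocker 30 mm near to far, 18 mm wide. At the start the far half stands up at 0.44 rad, its edge 12.4 mm above the plate; tipped, it lies level 6 mm above it, in a frame 2 mm proud.
- direction_switch (a joint): Direction rocker, right-hand of the three, an arrow before and behind it; far end down is reverse. 0 = near end down (as at the start), 0.44 rad = far end down. Bistable: pressed on its raised far end (about 3 N) it tips, passes the middle (0.22) once that edge is pushed down 3 mm, then snaps over and stays; pressed on, the switch gives 4 mm more on a soft seat (2 N/mm).
- power_switch_far_end (a point): Point on top of the power rocker's far half, 11 mm from its hinge and 4 mm from its far edge; moves with it. x from near to far end, z out of the plate. Black rocker 30 mm near to far, 25 mm wide. At the start the far half stands up at 0.44 rad, its edge 12.4 mm above the plate; tipped, it lies level 6 mm above it, in a frame 2 mm proud.
- power_switch (a joint): Power rocker, the wide left-hand one of the three; far end down is on. 0 = near end down (as at the start), 0.44 rad = far end down. Bistable: pressed on its raised far end (about 3 N) it tips, passes the middle (0.22) once that edge is pushed down 3 mm, then snaps over and stays; pressed on, the switch gives 4 mm more on a soft seat (2 N/mm).
- selector_switch_far_end (a point): Point on top of the selector's far half, 11 mm from its hinge and 4 mm from its far edge; moves with it. x from near to far end, z out of the plate. Black rocker 30 mm near to far, 18 mm wide. At the start the far half stands up at 0.44 rad, its edge 12.4 mm above the plate; tipped, it lies level 6 mm above it, in a frame 2 mm proud.
- selector_switch (a joint): Hand/foot selector rocker, the middle one of the three; stays at 0. 0 = near end down (as at the start), 0.44 rad = far end down. Bistable: pressed on its raised far end (about 3 N) it tips, passes the middle (0.22) once that edge is pushed down 3 mm, then snaps over and stays; pressed on, the switch gives 4 mm more on a soft seat (2 N/mm).
- duck: Metal duck, dark grey with brass feathers, 0.85 kg, 170 mm long along its x, 72 mm wide, head top at 134 mm, on a small foot plate. It stands between the two machines. Origin: centre of the underside.
- pot: Small round plastic pot of polishing paste, 46 mm across, 34 mm tall, before the control box. Origin: centre of the underside.
- bit_block: Wooden block 40 x 95 x 24 mm (x, y, z) with five small mounted wheels and points standing in it, to 60 mm tall, before the control box. Origin: centre of the underside.
- tin: Round metal tin, 75 mm across, 26 mm tall, before the collector. Origin: centre of the underside.
- polish_bar: Brown bar of polishing compound, 42 x 125 x 28 mm (x, y, z), behind the collector. Origin: centre of the underside.
- brush: Hand brush 170 mm long, lying along its x, behind the control box. Origin: underside.
- glasses: Safety glasses standing open, 135 mm wide (y), about 140 mm deep (x), 46 mm tall, beyond the duck. Origin: centre of the underside.

How it is judged:
On the way, in this order (a step that is already met when the one before it is completed fails the run):
1. the dust collector is switched on (far end of its rocker down) (value of joint collector_switch above 0.36 rad), for 0.2 s.
2. the direction rocker is tipped to reverse (far end down) (value of joint direction_switch above 0.36 rad), for 0.2 s.
3. the power rocker is switched on (far end down) (value of joint power_switch above 0.36 rad), for 0.2 s.
At the end, for the whole second after the job is handed in: All three rockers have their far ends down (over 0.36 rad of 0.44), tipped in the order collector, direction, power; the selector is as it was (under 0.1 rad); both machines stand within 20 mm, and the other things within 25 mm, of where they were, upright and at rest (value of joint each of collector_switch, direction_switch, power_switch above 0.36 rad and value of joint selector_switch below 0.1 rad and distance of each of collector, control_box from where it was at the start of the episode below 0.02 m and distance of each of duck, pot, bit_block, tin, polish_bar, brush, glasses from where it was at the start of the episode below 0.025 m and angle between each of collector, control_box's own z axis and vertical below 0.06 rad and angle between duck's own z axis and vertical below 0.15 rad and linear speed of each of collector, control_box, duck below 0.02 m/s); the robot touches nothing.
It fails at once if a switch is tipped out of order: power before direction or collector, or direction before collector ((value of joint direction_switch above 0.24 rad and value of joint collector_switch below 0.2 rad) or (value of joint power_switch above 0.24 rad and value of joint collector_switch below 0.2 rad) or (value of joint power_switch above 0.24 rad and value of joint direction_switch below 0.2 rad)).
It fails at once if the selector rocker is tipped (value of joint selector_switch above 0.22 rad).
It fails at once if a machine is pressed harder than lightly (over 25 N), or by anything but the fingers (over 5 N) (contact force between the fingers and collector above 25 N or contact force between the fingers and control_box above 25 N or contact force between the arm and collector above 5 N or contact force between the arm and control_box above 5 N).
It fails at once if a machine is shoved (over 20 mm), lifted or tipped (distance of any of collector, control_box from where it was at the start of the episode above 0.02 m or height (world z) of any of collector, control_box above 0.008 m or angle between any of collector, control_box's own z axis and vertical above 0.06 rad).
It fails at once if something else on the bench is lifted or moved (over 25 mm) (distance of any of duck, pot, bit_block, tin, polish_bar, brush, glasses from where it was at the start of the episode above 0.025 m or height (world z) of any of duck, pot, bit_block, tin, polish_bar, brush, glasses above 0.012 m).
It also fails if it takes over 58 s, if anything falls off the work surface, if the arm or the gripper's body presses on something with over 40 N, if the wrist force passes 120 N, or if a joint passes its speed limit or range.

## Working session

There is one attempt and no reset: what is moved stays moved. The work goes in short steps, Python scripts to look and compute and a tool call to move; the robot and the scene stay as the last step left them, time stands still between calls to the robot, and variables do not carry over. Pictures are saved under pics/ and viewed, at most 10 in all, crops included, and the job is handed in when it is done.

Besides the shell and the picture viewer there is one more tool, called by a JSON object that holds its "fn" and its "kwargs", one argument or row to a line. servo_tool: Moves the arm, as the interface text tells. Scaled input: -1 to 1 covers 250 mm each way for a shift and 45 degrees each way for a turn. Its arguments: {"type":"object","properties":{"targets":{"type":"array"},"newtons":{"type":"number"}},"required":["targets"]}

```bash
mkdir -p pics
python3 - <<'E'
from cell import *
import cv2
for n in("top","side"):
    im=get_image(n); cv2.imwrite(f"pics/{n}0.png",cv2.cvtColor(im,cv2.COLOR_RGB2BGR))
    m=camera_model(n); print(n,m)
s=status.get_state(); print(s["time"],s["tool_pos"],s["tcp_rot"],s["ft_force"],s["width"])
print(camera_model("wrist"), r.hold_point_z)
E
```

```text
top {'vertical_fov': 49.87600669011476, 'cx': 250.26470044784395, 'cy': 200.83384944282494, 'view': array([[-0.00236825, -0.99998391, -0.00515548, -0.01725786],
       [-0.98979315,  0.00307867, -0.14247823,  0.57366829],
       [ 0.14249181,  0.00476544, -0.98978451,  1.1745905 ],
       [ 0.        ,  0.        ,  0.        ,  1.        ]])}
side {'vertical_fov': 52.17814199412816, 'cx': 259.69498453208814, 'cy': 186.34707431318301, 'view': array([[-0.90073628, -0.43432749, -0.00581254,  0.50740627],
       [-0.25838707,  0.54652032, -0.79658751,  0.21198804],
       [ 0.34915653, -0.71601339, -0.60449528,  0.92140843],
       [ 0.        ,  0.        ,  0.        ,  1.        ]])}
0.1 [ 0.26923385 -0.56353735  0.23050551] [-3.13994365e+00  1.70744900e-05  4.45820238e-01] [ 0.93608207  0.02593489 -0.36273357] 0.0854276394521984
{'vertical_fov': 66.93116253699041, 'cx': 262.0491558141431, 'cy': 182.94346612558766, 'T_tool_cam': array([[ 3.89359496e-05, -9.55611615e-01, -2.94629325e-01,
         7.45190185e-02],
       [ 9.99999346e-01, -2.99564652e-04,  1.10377127e-03,
        -1.30507665e-03],
       [-1.14303718e-03, -2.94629176e-01,  9.55610979e-01,
        -1.42199426e-01],
       [ 0.00000000e+00,  0.00000000e+00,  0.00000000e+00,
         1.00000000e+00]])} 0.0187
```

View pics/top0.png

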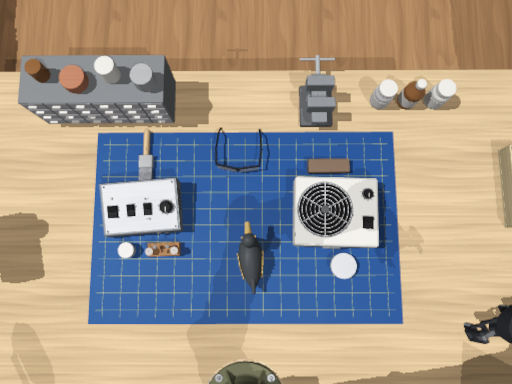

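View pics/side0.png

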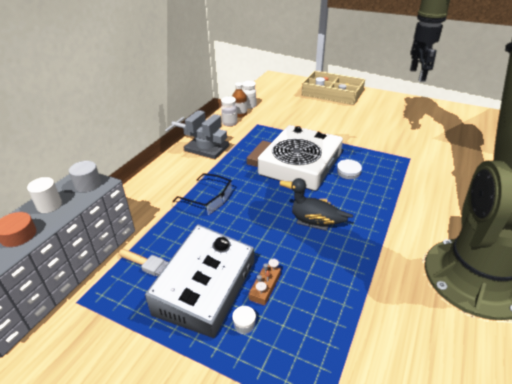

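The top view shows the collector rocker near (368,222), with its dial at (368,194). The control box rockers are near (113,212), (131,210) and (148,209), and the speed dial is at (166,207). Next I'll measure them.

```bash
cat > h.py <<'E'
import numpy as np, cv2
from cell import *
from scipy.spatial.transform import Rotation as R
def cam(n,s=None):
    m=camera_model(n)
    if n=="wrist":
        T=np.eye(4);T[:3,:3]=R.from_euler("xyz",s["tcp_rot"]).as_matrix();T[:3,3]=s["tool_pos"];C=T@m["T_tool_cam"]
    else: C=np.linalg.inv(m["view"])
    return C,192/np.tan(np.radians(m["vertical_fov"]/2)),m["cx"],m["cy"]
def ray(c,u,v):
    C,f,cx,cy=c; return C[:3,3],C[:3,:3]@np.array([(u-cx)/f,(v-cy)/f,1])
def onz(c,u,v,z):
    o,d=ray(c,u,v); return o+d*(z-o[2])/d[2]
def proj(c,P):
    C,f,cx,cy=c; p=np.linalg.inv(C)@np.r_[P,1]; return f*p[0]/p[2]+cx,f*p[1]/p[2]+cy
def blobs(im,roi,lo=20,hi=2000,th=60):
    x0,y0,x1,y1=roi
    m=(im[y0:y1,x0:x1].max(2)<th).astype(np.uint8)
    n,l,st,ce=cv2.connectedComponentsWithStats(m)
    return [(st[i],ce[i]+[x0,y0]) for i in range(1,n) if lo<st[i][4]<hi]
E
python3 - <<'E'
from h import *
im=cv2.cvtColor(cv2.imread("pics/top0.png"),cv2.COLOR_BGR2RGB);c=cam("top")
for roi,z in(((300,182,378,242),.078),((106,188,178,228),.075)):
    for st,ce in blobs(im,roi): print(st[:5],ce.round(1),onz(c,*ce,z).round(4))
# white tops
for roi in((285,170,388,252),(95,172,188,240)):
    x0,y0,x1,y1=roi;p=im[y0:y1,x0:x1];m=((p.min(2)>150)).astype(np.uint8)
    k=max(cv2.findContours(m,cv2.RETR_EXTERNAL,cv2.CHAIN_APPROX_NONE)[0],key=cv2.contourArea)
    b=cv2.boxPoints(cv2.minAreaRect(k))+[x0,y0];print([onz(c,*q,.072 if x0>200 else .0685).round(3)for q in b])
E
```

```text
[ 4  2 20 12 33] [312.8 188.3] [ 0.6041 -0.1982  0.078 ]
[26  2 20 13 28] [335.8 188.5] [ 0.6033 -0.264   0.078 ]
[ 7  6 17 10 41] [314.4 191.5] [ 0.5946 -0.2025  0.078 ]
[26  6 17 11 40] [334.6 191.8] [ 0.5935 -0.2602  0.078 ]
[64  7  9  9 54] [367.7 193. ] [ 0.5898 -0.3547  0.078 ]
[11 10 13  8 32] [316.7 194.8] [ 0.5851 -0.2087  0.078 ]
[26 10 14  9 31] [332.6 195.2] [ 0.5838 -0.2543  0.078 ]
[14 14 10  6 23] [318.6 198.3] [ 0.5751 -0.2141  0.078 ]
[26 14 10  7 24] [330.7 198.6] [ 0.5739 -0.2485  0.078 ]
[ 0 16  4 23 31] [300.9 209.5] [ 0.5428 -0.1629  0.078 ]
[ 3 17  4 20 44] [304.3 208.5] [ 0.5458 -0.1726  0.078 ]
[47 16  4 24 35] [348.5 209. ] [ 0.5441 -0.2982  0.078 ]
[ 7 19  4 16 37] [308.4 208.9] [ 0.5446 -0.1841  0.078 ]
[43 18  4 20 45] [344.8 209.3] [ 0.5432 -0.2875  0.078 ]
[39 20  4 15 35] [340.9 209.2] [ 0.5434 -0.2764  0.078 ]
[11 22  4 11 27] [312.4 208.7] [ 0.5451 -0.1957  0.078 ]
[36 22  3 11 28] [336.8 209.1] [ 0.5438 -0.265   0.078 ]
[14 34 10  7 25] [318.4 219.2] [ 0.5151 -0.2119  0.078 ]
[26 34 10  7 25] [330.7 219.6] [ 0.514  -0.2466  0.078 ]
[ 63  35  10  11 
[... 161 characters left out ...]
7 38 17 11 44] [314.6 226.1] [ 0.4957 -0.2007  0.078 ]
[26 39 18 10 46] [335.  226.5] [ 0.4943 -0.2582  0.078 ]
[ 4 40 20 13 36] [312.9 229.3] [ 0.4866 -0.1956  0.078 ]
[26 41 20 12 37] [335.8 230.1] [ 0.484  -0.2601  0.078 ]
[54 13 13 11 95] [165.9 205.9] [0.5547 0.2222 0.075 ]
[38 15  8 12 79] [147.1 208.7] [0.547  0.2758 0.075 ]
[21 17  8 11 78] [130.4 210. ] [0.5434 0.3234 0.075 ]
[  2  18  10  12 107] [112.4 211.5] [0.5391 0.3747 0.075 ]
[array([ 0.442, -0.138,  0.072]), array([ 0.642, -0.146,  0.072]), array([ 0.635, -0.392,  0.072]), array([ 0.436, -0.379,  0.072])]
[array([0.62 , 0.418, 0.068]), array([0.639, 0.198, 0.068]), array([0.491, 0.182, 0.068]), array([0.473, 0.398, 0.068])]
```

{"fn": "servo_tool", "kwargs": {
  "targets": [
    {"x": 0.96, "y": 0.84, "z": -0.12, "wz": -0.62, "grip": 0},
    {"x": 0.96, "y": 0.84, "z": -0.12, "wz": -0.62, "grip": 0},
    {"x": 0.96, "y": 0.84, "z": -0.12, "wz": -0.62, "grip": 0},
    {"x": 0.96, "y": 0.84, "z": -0.12, "wz": -0.62, "grip": 0},
    {"x": 0.96, "y": 0.84, "z": -0.12, "wz": -0.62, "grip": 0},
    {"x": 0.96, "y": 0.84, "z": -0.12, "wz": -0.62, "grip": 0},
    {"x": 0.96, "y": 0.84, "z": -0.12, "wz": -0.62, "grip": 0},
    {"x": 0.96, "y": 0.84, "z": -0.12, "wz": -0.62, "grip": 0}
  ]
}}

```text
$.targets[0]: bad value
```

{"fn": "servo_tool", "kwargs": {
  "targets": [
    {"x": 0, "grip": 0},
    {"x": 0, "grip": 0},
    {"x": 0, "grip": 0}
  ]
}}

```text
$.targets[0]: bad value
```

Run:
```python
from h import *
s=status.get_state();im=get_image("wrist");print(s["tool_pos"],s["tcp_rot"],s["width"],s["ft_force"])
cv2.imwrite("pics/w1.png",cv2.cvtColor(im,cv2.COLOR_RGB2BGR));c=cam("wrist",s)
print("tcp px",proj(c,s["tool_pos"]))
for st,ce in blobs(im,(0,0,512,384),300,20000): print(st,ce.round(1),onz(c,*ce,.08).round(4))
```

```text
[ 0.26923385 -0.56353735  0.23050551] [-3.13994365e+00  1.70744900e-05  4.45820238e-01] 0.0854276394521984 [ 0.93608207  0.02593489 -0.36273357]
tcp px (np.float64(264.1464210979487), np.float64(236.8871250466778))
```

View pics/w1.png

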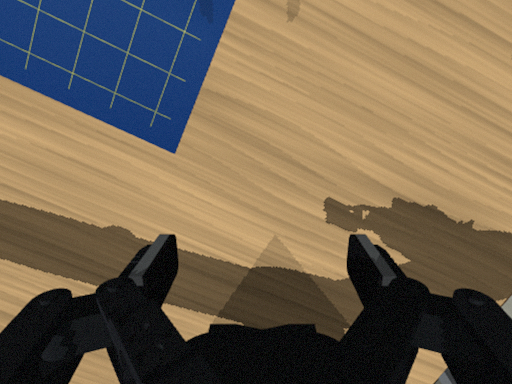

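The picture shows the open fingers at the start pose, with fingertips near (165,240) and (358,240), because both move calls were refused. I'll resend with every key in each row.

{"fn": "servo_tool", "kwargs": {
  "targets": [
    {"wx": 0, "wy": 0, "wz": -0.62, "x": 0.96, "y": 0.84, "z": -0.12, "grip": 0},
    {"wx": 0, "wy": 0, "wz": -0.62, "x": 0.96, "y": 0.84, "z": -0.12, "grip": 0},
    {"wx": 0, "wy": 0, "wz": -0.62, "x": 0.96, "y": 0.84, "z": -0.12, "grip": 0},
    {"wx": 0, "wy": 0, "wz": -0.62, "x": 0.96, "y": 0.84, "z": -0.12, "grip": 0},
    {"wx": 0, "wy": 0, "wz": -0.62, "x": 0.96, "y": 0.84, "z": -0.12, "grip": 0},
    {"wx": 0, "wy": 0, "wz": -0.62, "x": 0.96, "y": 0.84, "z": -0.12, "grip": 0},
    {"wx": 0, "wy": 0, "wz": -0.62, "x": 0.96, "y": 0.84, "z": -0.12, "grip": 0},
    {"wx": 0, "wy": 0, "wz": -0.62, "x": 0.96, "y": 0.84, "z": -0.12, "grip": 0}
  ]
}}

```text
time: 0.95
tool_pos: [0.5127, -0.3493, 0.2005]
tcp_rot: [-3.139, -0.001, -0.034]
ft_force: [-0.6, -0.9, -0.5]
width: 0.0002
grip_force: 0.0
```

Run:
```python
from h import *
import time
get_image("wrist");get_image("wrist")
s=status.get_state();im=get_image("wrist");print(s["tool_pos"],s["tcp_rot"],s["width"],s["ft_force"])
cv2.imwrite("pics/w2.png",cv2.cvtColor(im,cv2.COLOR_RGB2BGR));c=cam("wrist",s)
print("tcp px",proj(c,s["tool_pos"]))
for st,ce in blobs(im,(0,0,512,384),300,20000): print(st,ce.round(1),onz(c,*ce,.08).round(4))
```

```text
[ 0.50918543 -0.35386348  0.20085183] [ 3.14152831e+00  1.18289267e-03 -4.03037704e-02] -0.0001129344462230954 [-0.21811801 -0.77621448 -0.4838932 ]
tcp px (np.float64(263.3609725710012), np.float64(236.1575973411325))
[  92    0  142   19 1193] [167.7  10.8] [ 0.6493 -0.2834  0.08  ]
[ 49  53  64  48 600] [79.1 71.8] [ 0.6068 -0.2022  0.08  ]
[116  54  75  46 660] [154.2  71.6] [ 0.6044 -0.2658  0.08  ]
[ 60  66  55  42 716] [85.6 83.1] [ 0.5976 -0.2057  0.08  ]
[118  66  64  41 720] [149.9  82.6] [ 0.5958 -0.2607  0.08  ]
[243  68  33  31 770] [259.4  82.8] [ 0.5919 -0.3544  0.08  ]
[ 73  81  45  34 545] [94. 95.] [ 0.5877 -0.2109  0.08  ]
[120  81  51  34 545] [145.1  94.8] [ 0.5861 -0.2551  0.08  ]
[ 86  95  34  27 382] [102.2 106.6] [ 0.5777 -0.216   0.08  ]
[122  96  38  25 376] [140.4 106.4] [ 0.5765 -0.2494  0.08  ]
[188 100  19  76 545] [199.2 137.1] [ 0.5477 -0.298   0.08  ]
[ 45 102  24  76 466] [ 53.  139.8] [ 0.5506 -0.1656  0.08  ]
[ 55 107  24  66 599] [ 63.8 139.5] [ 0.5505 -0.1754  0.08  ]
[177 106  19  65 605] [188.  138.2] [ 0.5472 -0.2878  0.08  ]
[166 113  17  53
[... 223 characters left out ...]
 0.08  ]
[ 243  156   32   36 1108] [258.8 173.1] [ 0.5119 -0.3504  0.08  ]
[134 159  32  23 313] [149.4 171.2] [ 0.5179 -0.2482  0.08  ]
[ 95 160  36  22 306] [112.8 172. ] [ 0.5185 -0.2139  0.08  ]
[136 165  41  29 414] [156.6 180.9] [ 0.5082 -0.2536  0.08  ]
[ 85 166  48  28 406] [108.5 181.9] [ 0.5091 -0.208   0.08  ]
[137 171  52  34 505] [163.9 190.3] [ 0.4986 -0.2591  0.08  ]
[ 75 172  60  34 498] [104.1 191.4] [ 0.4998 -0.2019  0.08  ]
[139 177  59  38 416] [170.8 198.3] [ 0.4902 -0.2646  0.08  ]
[ 67 179  69  35 388] [ 99.1 199.1] [ 0.4922 -0.1955  0.08  ]
[   0  200   37   93 1752] [ 14.9 242.9] [ 0.4488 -0.1008  0.08  ]
[  0 281  22  54 696] [  7.8 306.9] [ 0.3721 -0.0704  0.08  ]
```

View pics/w2.png

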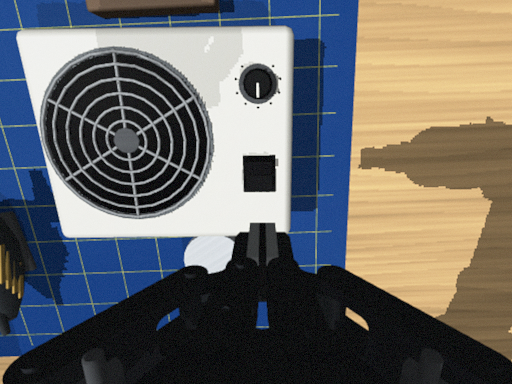

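The wrist view shows the collector rocker at (259,173), its far edge at row 156 and near edge at row 192. The closed fingertips are at (263,224), about 16–20 mm wide overall.

Run:
```python
from h import *
s=dict(tool_pos=[0.50918543,-0.35386348,0.20085183],tcp_rot=[3.14152831e+00,1.18289267e-03,-4.03037704e-02])
c=cam("wrist",s)
print("far",onz(c,259,156,.0844),"near",onz(c,259,192,.078),"L",onz(c,243,185,.078),"R",onz(c,275,185,.078))
t=cam("top");print("top far",onz(t,367.5,217,.0844),"near",onz(t,367.5,228,.078))
print("dial top",onz(c,259,83,.086))
print(status.get_state()["tool_pos"])
```

```text
far [ 0.52909957 -0.3513358   0.0844    ] near [ 0.49247833 -0.3496906   0.078     ] L [ 0.50017265 -0.33470169  0.078     ] R [ 0.49892792 -0.36529545  0.078     ]
top far [ 0.52032456 -0.34928471  0.0844    ] near [ 0.48979641 -0.34974228  0.078     ]
dial top [ 0.59154295 -0.35405931  0.086     ]
[ 0.50844019 -0.3549697   0.20103909]
```

{"fn": "servo_tool", "kwargs": {
  "targets": [
    {"wx": 0, "wy": 0, "wz": 0, "x": 0.052, "y": 0.018, "z": -0.2, "grip": 0},
    {"wx": 0, "wy": 0, "wz": 0, "x": 0.052, "y": 0.018, "z": -0.35, "grip": 0},
    {"wx": 0, "wy": 0, "wz": 0, "x": 0.052, "y": 0.018, "z": -0.43, "grip": 0},
    {"wx": 0, "wy": 0, "wz": 0, "x": 0.052, "y": 0.018, "z": -0.43, "grip": 0},
    {"wx": 0, "wy": 0, "wz": 0, "x": 0.052, "y": 0.018, "z": -0.43, "grip": 0},
    {"wx": 0, "wy": 0, "wz": 0, "x": 0.052, "y": 0.018, "z": -0.43, "grip": 0}
  ]
}}

```text
time: 1.7
tool_pos: [0.5229, -0.3509, 0.0956]
tcp_rot: [3.14, -0.002, -0.043]
ft_force: [-0.7, 0.1, 0.3]
width: 0.0002
grip_force: 0.0
```

{"fn": "servo_tool", "kwargs": {
  "targets": [
    {"wx": 0, "wy": 0, "wz": 0, "x": 0, "y": 0, "z": -0.008, "grip": 0},
    {"wx": 0, "wy": 0, "wz": 0, "x": 0, "y": 0, "z": -0.016, "grip": 0},
    {"wx": 0, "wy": 0, "wz": 0, "x": 0, "y": 0, "z": -0.024, "grip": 0},
    {"wx": 0, "wy": 0, "wz": 0, "x": 0, "y": 0, "z": -0.032, "grip": 0},
    {"wx": 0, "wy": 0, "wz": 0, "x": 0, "y": 0, "z": -0.032, "grip": 0}
  ]
}}

```text
time: 2.2
tool_pos: [0.5223, -0.3493, 0.0854]
tcp_rot: [-3.141, 0.0, -0.041]
ft_force: [-0.5, -0.3, 0.6]
width: 0.0002
grip_force: 0.0
```

{"fn": "servo_tool", "kwargs": {
  "targets": [
    {"wx": 0, "wy": 0, "wz": 0, "x": 0, "y": 0, "z": -0.008, "grip": 0},
    {"wx": 0, "wy": 0, "wz": 0, "x": 0, "y": 0, "z": -0.016, "grip": 0},
    {"wx": 0, "wy": 0, "wz": 0, "x": 0, "y": 0, "z": -0.016, "grip": 0}
  ]
}}

```text
time: 2.5
tool_pos: [0.5229, -0.3494, 0.0818]
tcp_rot: [3.142, -0.001, -0.041]
ft_force: [1.1, -0.2, 0.2]
width: 0.0003
grip_force: 0.2
```

{"fn": "servo_tool", "kwargs": {
  "targets": [
    {"wx": 0, "wy": 0, "wz": 0, "x": 0, "y": 0, "z": -0.006, "grip": 0},
    {"wx": 0, "wy": 0, "wz": 0, "x": 0, "y": 0, "z": -0.012, "grip": 0},
    {"wx": 0, "wy": 0, "wz": 0, "x": 0, "y": 0, "z": -0.012, "grip": 0}
  ]
}}

```text
time: 2.8
tool_pos: [0.5221, -0.3493, 0.0784]
tcp_rot: [-3.141, 0.001, -0.041]
ft_force: [0.2, 0.9, 0.9]
width: -0.0001
grip_force: 0.0
```

{"fn": "servo_tool", "kwargs": {
  "targets": [
    {"wx": 0, "wy": 0, "wz": 0, "x": 0, "y": 0, "z": -0.004, "grip": 0},
    {"wx": 0, "wy": 0, "wz": 0, "x": 0, "y": 0, "z": -0.008, "grip": 0},
    {"wx": 0, "wy": 0, "wz": 0, "x": 0, "y": 0, "z": -0.008, "grip": 0}
  ]
}}

```text
time: 3.1
tool_pos: [0.5223, -0.3494, 0.0769]
tcp_rot: [-3.142, 0.0, -0.041]
ft_force: [-1.2, 0.7, 2.8]
width: -0.0002
grip_force: 1.6
```

Force is now rising on the soft seat. I'll lift clear and check.

{"fn": "servo_tool", "kwargs": {
  "targets": [
    {"wx": 0, "wy": 0, "wz": 0, "x": 0, "y": 0, "z": -0.002, "grip": 0},
    {"wx": 0, "wy": 0, "wz": 0, "x": 0, "y": 0, "z": 0.1, "grip": 0},
    {"wx": 0, "wy": 0, "wz": 0, "x": -0.05, "y": 0, "z": 0.3, "grip": 0},
    {"wx": 0, "wy": 0, "wz": 0, "x": -0.05, "y": 0, "z": 0.49, "grip": 0},
    {"wx": 0, "wy": 0, "wz": 0, "x": -0.05, "y": 0, "z": 0.49, "grip": 0},
    {"wx": 0, "wy": 0, "wz": 0, "x": -0.05, "y": 0, "z": 0.49, "grip": 0},
    {"wx": 0, "wy": 0, "wz": 0, "x": -0.05, "y": 0, "z": 0.49, "grip": 0}
  ]
}}

```text
time: 3.8
tool_pos: [0.5094, -0.349, 0.198]
tcp_rot: [-3.141, 0.002, -0.041]
ft_force: [-0.3, -0.2, -0.7]
width: 0.0001
grip_force: 0.0
```

Run:
```python
from h import *
s=status.get_state();im=get_image("wrist");print(s["tool_pos"],s["tcp_rot"])
c=cam("wrist",s);u,v=map(int,proj(c,[.509,-.35,.08]))
a=cv2.imread("pics/w2.png")[130:230,200:320];b=cv2.cvtColor(im,cv2.COLOR_RGB2BGR)[v-45:v+55,u-60:u+60];print(u,v)
cv2.imwrite("pics/cmp.png",cv2.resize(np.hstack([a,b]),None,fx=3,fy=3,interpolation=2))
```

```text
[ 0.50944898 -0.34901032  0.19802686] [-3.14060209e+00  1.55260967e-03 -4.10350814e-02]
263 176
```

View pics/cmp.png

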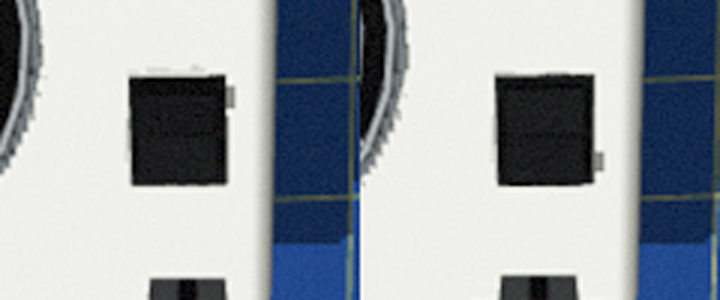

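The marker shadow beside the rocker has moved from the far end (right edge, row 97) to the near end (row 160), so the collector rocker is tipped. Now I'll go across to the control box, above the duck.

{"fn": "servo_tool", "kwargs": {
  "targets": [
    {"wx": 0, "wy": 0, "wz": 0, "x": 0, "y": 0.2, "z": 0.08, "grip": 0},
    {"wx": 0, "wy": 0, "wz": 0, "x": 0, "y": 0.4, "z": 0.12, "grip": 0},
    {"wx": 0, "wy": 0, "wz": 0, "x": 0, "y": 0.6, "z": 0.12, "grip": 0},
    {"wx": 0, "wy": 0, "wz": 0, "x": 0, "y": 0.8, "z": 0.12, "grip": 0},
    {"wx": 0, "wy": 0, "wz": 0, "x": 0, "y": 1.0, "z": 0.12, "grip": 0}
  ]
}}

```text
time: 4.35
tool_pos: [0.5091, -0.1021, 0.2279]
tcp_rot: [-3.141, 0.002, -0.041]
ft_force: [1.6, 0.8, -0.2]
width: 0.0002
grip_force: 0.0
```

{"fn": "servo_tool", "kwargs": {
  "targets": [
    {"wx": 0, "wy": 0, "wz": 0.16, "x": 0, "y": 0.2, "z": 0, "grip": 0},
    {"wx": 0, "wy": 0, "wz": 0.16, "x": 0, "y": 0.4, "z": 0, "grip": 0},
    {"wx": 0, "wy": 0, "wz": 0.16, "x": 0, "y": 0.6, "z": 0, "grip": 0},
    {"wx": 0, "wy": 0, "wz": 0.16, "x": 0, "y": 0.8, "z": 0, "grip": 0},
    {"wx": 0, "wy": 0, "wz": 0.16, "x": 0, "y": 1.0, "z": 0, "grip": 0}
  ]
}}

```text
time: 4.85
tool_pos: [0.5091, 0.1477, 0.2279]
tcp_rot: [3.141, 0.002, 0.084]
ft_force: [1.7, 0.2, 0.4]
width: 0.0006
grip_force: 0.0
```

{"fn": "servo_tool", "kwargs": {
  "targets": [
    {"wx": 0, "wy": 0, "wz": 0, "x": 0, "y": 0.2, "z": 0, "grip": 0},
    {"wx": 0, "wy": 0, "wz": 0, "x": 0, "y": 0.4, "z": 0, "grip": 0},
    {"wx": 0, "wy": 0, "wz": 0, "x": 0, "y": 0.6, "z": 0, "grip": 0},
    {"wx": 0, "wy": 0, "wz": 0, "x": 0, "y": 0.6, "z": 0, "grip": 0},
    {"wx": 0, "wy": 0, "wz": 0, "x": 0, "y": 0.6, "z": 0, "grip": 0},
    {"wx": 0, "wy": 0, "wz": 0, "x": 0, "y": 0.6, "z": 0, "grip": 0},
    {"wx": 0, "wy": 0, "wz": 0, "x": 0, "y": 0.6, "z": 0, "grip": 0}
  ]
}}

```text
time: 5.55
tool_pos: [0.5103, 0.294, 0.2287]
tcp_rot: [3.14, 0.001, 0.082]
ft_force: [0.5, 0.2, -0.3]
width: 0.0
grip_force: 0.0
```

Run:
```python
from h import *
s=status.get_state();im=get_image("wrist");print(s["time"],list(s["tool_pos"]),list(s["tcp_rot"]),s["ft_force"])
cv2.imwrite("pics/w3.png",cv2.cvtColor(im,cv2.COLOR_RGB2BGR));c=cam("wrist",s)
for st,ce in blobs(im,(0,0,512,240),200,20000): print(st,ce.round(1),onz(c,*ce,.075).round(4))
```

```text
5.55 [np.float64(0.5103350242984218), np.float64(0.2939853389849954), np.float64(0.22873039649251703)] [np.float64(3.140313323541271), np.float64(0.0007955297355966007), np.float64(0.08209678549127708)] [ 0.45729488  0.18663677 -0.26202719]
[480   0  32  19 265] [495.5   8.7] [0.6741 0.0968 0.075 ]
[166 113  34  34 998] [182.7 129.2] [0.5432 0.3774 0.075 ]
[221 113  25  34 760] [233.3 129.2] [0.5473 0.3266 0.075 ]
[269 113  24  34 769] [279.8 129.3] [0.5511 0.2798 0.075 ]
[316 112  37  35 929] [333.8 128.8] [0.556  0.2256 0.075 ]
[ 451  161   61   79 1755] [483.9 210.3] [0.4816 0.0472 0.075 ]
```

View pics/w3.png

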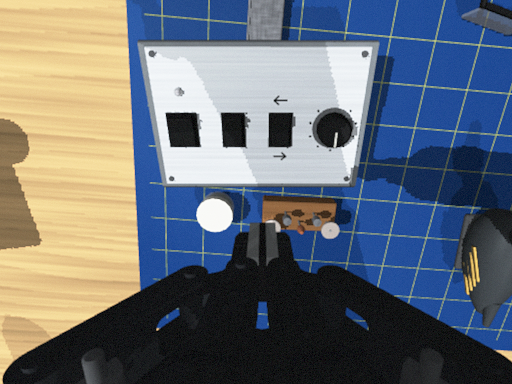

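The wrist view shows the power rocker at (183,129), the selector at (233,129), the direction rocker at (280,129) between its two arrows, and the speed dial at (334,129). The plate's near edge is at row 186 and its far edge at row 42.

Run:
```python
from h import *
s=dict(tool_pos=[0.51033502,0.29398534,0.2287304],tcp_rot=[3.1403133,0.00079553,0.08209679]);c=cam("wrist",s)
n=onz(c,259,186,.055);f=onz(c,259,42,.082);print("near",n,"far",f,np.linalg.norm((f-n)[:2]))
yaw=.081;ex=np.array([np.cos(yaw),np.sin(yaw),0])
t=np.tan(.175)
mid=(n+f)/2
N=np.r_[-t*ex[:2],1]
def onplate(u,v,h):
    P0=mid.copy();P0[2]=.0685+h/np.cos(.175);o,d=ray(c,u,v);return o+d*((P0-o)@N)/(d@N)
for nm,u,l,r in(("pow",182.7,166,200),("sel",233.3,221,246),("dir",279.8,269,293)):
    a=onplate(u,113,2);a=onplate(u,113,.002);b=onplate(u,147,.002);L=onplate(l,130,.002);Rr=onplate(r,130,.002)
    print(nm,"far",a.round(4),"near",b.round(4),"len",np.linalg.norm(a-b).round(4),"mid",((a+b)/2).round(4),"w",np.linalg.norm(L-Rr).round(4),((L+Rr)/2).round(4), "xloc",((a+b)/2-mid)@ex)
```

```text
near [0.48314837 0.29565272 0.055     ] far [0.62822538 0.30693944 0.082     ] 0.14551538833282424
pow far [0.5589 0.3781 0.0722] near [0.5233 0.3797 0.0659] len 0.0362 mid [0.5411 0.3789 0.0691] w 0.0349 [0.5416 0.3786 0.0692] xloc -0.00826072344092348
sel far [0.5631 0.3277 0.0722] near [0.5276 0.3264 0.0659] len 0.036 mid [0.5454 0.327  0.0691] w 0.0257 [0.5459 0.3268 0.0692] xloc -0.008216436776627712
dir far [0.5669 0.2813 0.0722] near [0.5316 0.2773 0.066 ] len 0.036 mid [0.5493 0.2793 0.0691] w 0.0247 [0.5499 0.2781 0.0692] xloc -0.00817570715220336
```

{"fn": "servo_tool", "kwargs": {
  "targets": [
    {"wx": 0.018, "wy": -0.223, "wz": 0, "x": 0.18, "y": -0.058, "z": -0.2, "grip": 0},
    {"wx": 0.018, "wy": -0.223, "wz": 0, "x": 0.18, "y": -0.058, "z": -0.4, "grip": 0},
    {"wx": 0.018, "wy": -0.223, "wz": 0, "x": 0.18, "y": -0.058, "z": -0.48, "grip": 0},
    {"wx": 0.018, "wy": -0.223, "wz": 0, "x": 0.18, "y": -0.058, "z": -0.48, "grip": 0},
    {"wx": 0.018, "wy": -0.223, "wz": 0, "x": 0.18, "y": -0.058, "z": -0.48, "grip": 0},
    {"wx": 0.018, "wy": -0.223, "wz": 0, "x": 0.18, "y": -0.058, "z": -0.48, "grip": 0},
    {"wx": 0.018, "wy": -0.223, "wz": 0, "x": 0.18, "y": -0.058, "z": -0.48, "grip": 0},
    {"wx": 0.018, "wy": -0.223, "wz": 0, "x": 0.18, "y": -0.058, "z": -0.48, "grip": 0}
  ]
}}

```text
time: 6.4
tool_pos: [0.5557, 0.2819, 0.1111]
tcp_rot: [-3.141, -0.178, 0.084]
ft_force: [0.7, -0.2, -0.0]
width: 0.0003
grip_force: 0.0
```

{"fn": "servo_tool", "kwargs": {
  "targets": [
    {"wx": 0, "wy": 0, "wz": 0, "x": 0.008, "y": -0.008, "z": -0.05, "grip": 0},
    {"wx": 0, "wy": 0, "wz": 0, "x": 0.016, "y": -0.008, "z": -0.1, "grip": 0},
    {"wx": 0, "wy": 0, "wz": 0, "x": 0.016, "y": -0.008, "z": -0.1, "grip": 0},
    {"wx": 0, "wy": 0, "wz": 0, "x": 0.016, "y": -0.008, "z": -0.1, "grip": 0}
  ]
}}

```text
time: 6.8
tool_pos: [0.5586, 0.2792, 0.0833]
tcp_rot: [3.14, -0.174, 0.085]
ft_force: [-0.2, 0.7, 0.1]
width: -0.0001
grip_force: 0.0
```

{"fn": "servo_tool", "kwargs": {
  "targets": [
    {"wx": 0, "wy": 0, "wz": 0, "x": 0.001, "y": 0, "z": -0.008, "grip": 0},
    {"wx": 0, "wy": 0, "wz": 0, "x": 0.003, "y": 0, "z": -0.016, "grip": 0},
    {"wx": 0, "wy": 0, "wz": 0, "x": 0.003, "y": 0, "z": -0.02, "grip": 0},
    {"wx": 0, "wy": 0, "wz": 0, "x": 0.003, "y": 0, "z": -0.02, "grip": 0}
  ]
}}

```text
time: 7.2
tool_pos: [0.5601, 0.2796, 0.0795]
tcp_rot: [3.141, -0.177, 0.084]
ft_force: [-0.9, 0.2, 0.5]
width: -0.0002
grip_force: 0.3
```

{"fn": "servo_tool", "kwargs": {
  "targets": [
    {"wx": 0, "wy": 0, "wz": 0, "x": 0.001, "y": 0, "z": -0.006, "grip": 0},
    {"wx": 0, "wy": 0, "wz": 0, "x": 0.002, "y": 0, "z": -0.012, "grip": 0},
    {"wx": 0, "wy": 0, "wz": 0, "x": 0.002, "y": 0, "z": -0.012, "grip": 0}
  ]
}}

```text
time: 7.5
tool_pos: [0.5599, 0.2792, 0.0758]
tcp_rot: [3.14, -0.175, 0.085]
ft_force: [-0.4, 0.1, -0.1]
width: 0.0001
grip_force: 0.0
```

{"fn": "servo_tool", "kwargs": {
  "targets": [
    {"wx": 0, "wy": 0, "wz": 0, "x": 0.001, "y": 0, "z": -0.004, "grip": 0},
    {"wx": 0, "wy": 0, "wz": 0, "x": 0.001, "y": 0, "z": -0.006, "grip": 0},
    {"wx": 0, "wy": 0, "wz": 0, "x": 0.001, "y": 0, "z": -0.006, "grip": 0}
  ]
}}

```text
time: 7.8
tool_pos: [0.5603, 0.2793, 0.0748]
tcp_rot: [3.141, -0.175, 0.085]
ft_force: [-1.3, -1.1, 2.4]
width: -0.0001
grip_force: 1.3
```

{"fn": "servo_tool", "kwargs": {
  "targets": [
    {"wx": 0, "wy": 0, "wz": 0, "x": 0.001, "y": 0, "z": -0.004, "grip": 0},
    {"wx": 0, "wy": 0, "wz": 0, "x": 0.001, "y": 0, "z": -0.004, "grip": 0},
    {"wx": 0, "wy": 0, "wz": 0, "x": -0.014, "y": 0, "z": 0.08, "grip": 0},
    {"wx": 0, "wy": 0, "wz": 0, "x": -0.05, "y": 0.1, "z": 0.28, "grip": 0},
    {"wx": 0, "wy": 0, "wz": 0, "x": -0.06, "y": 0.3, "z": 0.35, "grip": 0},
    {"wx": 0, "wy": 0, "wz": 0, "x": -0.06, "y": 0.4, "z": 0.35, "grip": 0},
    {"wx": 0, "wy": 0, "wz": 0, "x": -0.06, "y": 0.4, "z": 0.35, "grip": 0},
    {"wx": 0, "wy": 0, "wz": 0, "x": -0.06, "y": 0.4, "z": 0.35, "grip": 0}
  ]
}}

```text
time: 8.6
tool_pos: [0.5451, 0.3801, 0.1619]
tcp_rot: [3.141, -0.176, 0.086]
ft_force: [0.2, -0.2, 0.2]
width: 0.0001
grip_force: 0.0
```

Run:
```python
from h import *
get_image("wrist");s=status.get_state();im=get_image("wrist");print(s["time"],s["tool_pos"],s["tcp_rot"],s["ft_force"])
cv2.imwrite("pics/w4.png",cv2.resize(cv2.cvtColor(im,cv2.COLOR_RGB2BGR)[60:260,150:400],None,fx=3,fy=3,interpolation=2))
c=cam("wrist",s)
for st,ce in blobs(im,(0,0,512,240),200,20000): print(st,ce.round(1),onz(c,*ce,.070).round(4))
```

```text
8.65 [0.54555862 0.37853324 0.16159403] [ 3.13959398 -0.17523366  0.08454752] [ 0.11355672 -0.61642887 -0.95053501]
[ 244  188   36   52 1394] [261.8 207.6] [0.5419 0.379  0.07  ]
[ 308  188   30   40 1064] [322.  207.6] [0.5463 0.3275 0.07  ]
[ 362  188   32   40 1109] [377.4 208.1] [0.5498 0.28   0.07  ]
[ 416  188   54   42 1615] [443.3 208.5] [0.5542 0.2234 0.07  ]
```

View pics/w4.png

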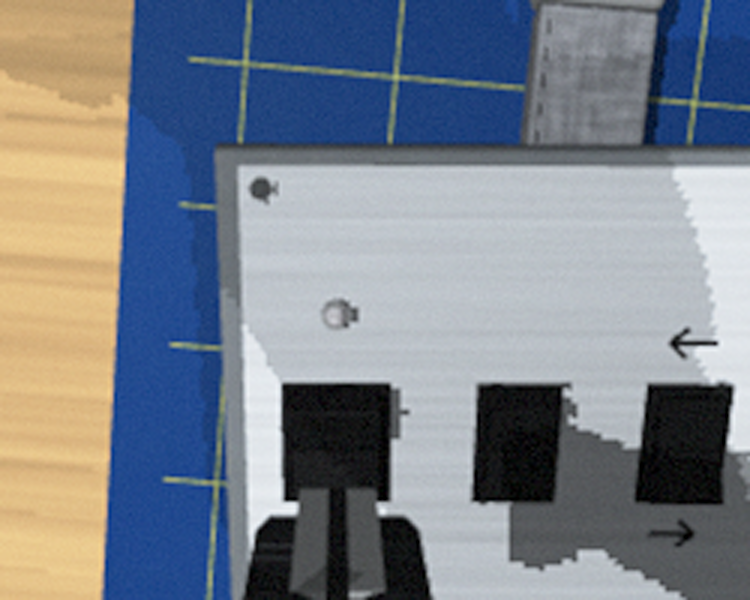

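Power and selector (left and centre) still cast the far-end shadow notch, and the direction rocker at (690,440) doesn't. I'll check it with stretched contrast before moving on.

Run:
```python
import cv2,numpy as np
a=cv2.imread("pics/w4.png")[360:520,260:750]
cv2.imwrite("pics/w4b.png",np.clip(a.astype(float)*5,0,255).astype(np.uint8))
```

```text
(no output)
```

View pics/w4b.png

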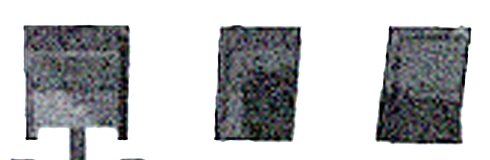

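The direction rocker's far frame bar now shows at the top of the rocker at (430,37), unlike the selector, so it has tipped. Next is power, using the same approach offset by 100 mm along the row.

{"fn": "servo_tool", "kwargs": {
  "targets": [
    {"wx": 0, "wy": 0, "wz": 0, "x": 0.01, "y": 0.002, "z": -0.15, "grip": 0},
    {"wx": 0, "wy": 0, "wz": 0, "x": 0.02, "y": 0.002, "z": -0.25, "grip": 0},
    {"wx": 0, "wy": 0, "wz": 0, "x": 0.02, "y": 0.002, "z": -0.3, "grip": 0},
    {"wx": 0, "wy": 0, "wz": 0, "x": 0.02, "y": 0.002, "z": -0.3, "grip": 0},
    {"wx": 0, "wy": 0, "wz": 0, "x": 0.02, "y": 0.002, "z": -0.3, "grip": 0}
  ]
}}

```text
time: 9.2
tool_pos: [0.5509, 0.3796, 0.0879]
tcp_rot: [3.141, -0.176, 0.084]
ft_force: [0.5, -0.1, 0.5]
width: 0.0001
grip_force: 0.0
```

{"fn": "servo_tool", "kwargs": {
  "targets": [
    {"wx": 0, "wy": 0, "wz": 0, "x": 0.002, "y": 0, "z": -0.01, "grip": 0},
    {"wx": 0, "wy": 0, "wz": 0, "x": 0.004, "y": 0, "z": -0.02, "grip": 0},
    {"wx": 0, "wy": 0, "wz": 0, "x": 0.005, "y": 0, "z": -0.028, "grip": 0},
    {"wx": 0, "wy": 0, "wz": 0, "x": 0.005, "y": 0, "z": -0.028, "grip": 0}
  ]
}}

```text
time: 9.6
tool_pos: [0.5523, 0.3802, 0.0809]
tcp_rot: [-3.142, -0.177, 0.084]
ft_force: [0.4, -0.2, 3.4]
width: -0.0001
grip_force: 1.4
```

{"fn": "servo_tool", "kwargs": {
  "targets": [
    {"wx": 0, "wy": 0, "wz": 0, "x": 0.001, "y": 0, "z": -0.006, "grip": 0},
    {"wx": 0, "wy": 0, "wz": 0, "x": 0.002, "y": 0, "z": -0.014, "grip": 0},
    {"wx": 0, "wy": 0, "wz": 0, "x": 0.002, "y": 0, "z": -0.014, "grip": 0}
  ]
}}

```text
time: 9.9
tool_pos: [0.5516, 0.3795, 0.0761]
tcp_rot: [3.14, -0.174, 0.085]
ft_force: [-0.2, -0.5, 0.7]
width: 0.0002
grip_force: 0.0
```

{"fn": "servo_tool", "kwargs": {
  "targets": [
    {"wx": 0, "wy": 0, "wz": 0, "x": 0.001, "y": 0, "z": -0.004, "grip": 0},
    {"wx": 0, "wy": 0, "wz": 0, "x": 0.001, "y": 0, "z": -0.008, "grip": 0},
    {"wx": 0, "wy": 0, "wz": 0, "x": 0.001, "y": 0, "z": -0.008, "grip": 0}
  ]
}}

```text
time: 10.2
tool_pos: [0.5519, 0.3797, 0.0745]
tcp_rot: [3.14, -0.175, 0.085]
ft_force: [-2.0, -1.0, 3.5]
width: 0.0001
grip_force: 1.5
```

The 3.4 N peak, the drop and then seat force mean the power rocker snapped over. I'll lift away and check everything.

{"fn": "servo_tool", "kwargs": {
  "targets": [
    {"wx": 0, "wy": 0, "wz": 0, "x": 0, "y": 0, "z": 0, "grip": 0},
    {"wx": 0, "wy": 0, "wz": 0, "x": -0.014, "y": 0, "z": 0.08, "grip": 0},
    {"wx": 0, "wy": 0, "wz": 0, "x": -0.05, "y": -0.05, "z": 0.28, "grip": 0},
    {"wx": 0, "wy": 0, "wz": 0, "x": -0.1, "y": -0.2, "z": 0.48, "grip": 0},
    {"wx": 0, "wy": 0, "wz": 0, "x": -0.15, "y": -0.3, "z": 0.6, "grip": 0},
    {"wx": 0, "wy": 0, "wz": 0, "x": -0.15, "y": -0.3, "z": 0.6, "grip": 0},
    {"wx": 0, "wy": 0, "wz": 0, "x": -0.15, "y": -0.3, "z": 0.6, "grip": 0},
    {"wx": 0, "wy": 0, "wz": 0, "x": -0.15, "y": -0.3, "z": 0.6, "grip": 0}
  ]
}}

```text
time: 11.0
tool_pos: [0.5149, 0.3054, 0.2239]
tcp_rot: [3.141, -0.175, 0.085]
ft_force: [0.0, -0.4, 0.0]
width: 0.0003
grip_force: 0.0
```

Run:
```python
from h import *
im=cv2.cvtColor(get_image("wrist"),cv2.COLOR_RGB2BGR)
a=cv2.resize(im[60:200,130:390],None,fx=3,fy=3,interpolation=2)[:300]
b=np.clip(a.astype(float)*4,0,255).astype(np.uint8)
cv2.imwrite("pics/w5.png",np.vstack([a,b]))
```

```text
(no output)
```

View pics/w5.png

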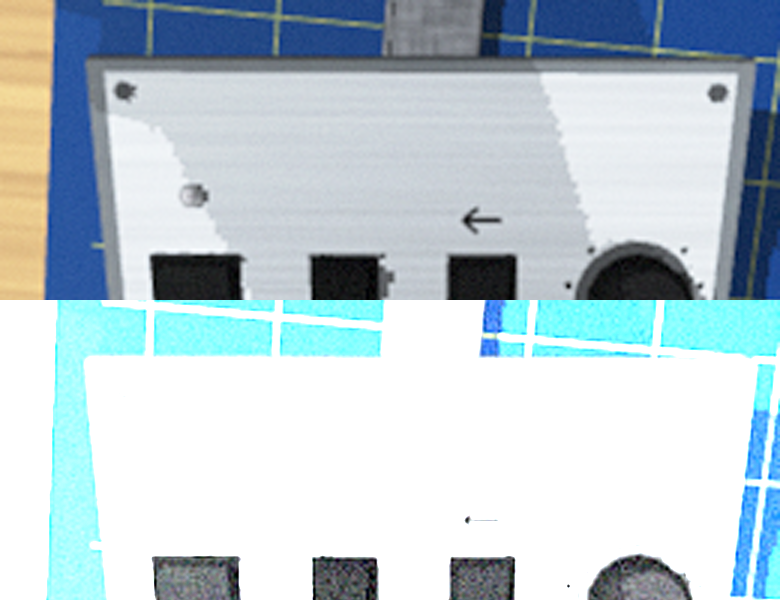

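Only the selector still casts a far-end shadow, at (388,275). Power and direction have none, so both are tipped and the selector is untouched.

```bash
python3 -c "
from cell import *
print(sign_off())"
```

```text
the job is handed in; nothing more can be done
None
```

I tipped the collector, direction and power rockers in that order with light presses (highest force reading 3.5 N), left the selector as it was, and handed the job in at about 11 s; the hand-in gave no verdict, and I took no final picture of the other bench items.

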